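# Set and lock the heel stop of a sole-press fixture

## Robot

A 6-joint arm with a two-finger parallel gripper is mounted at the origin on the work surface. World frame = base frame: x ahead of the robot, y to its left, z up, the work surface at z = 0. Lengths are in m, angles in rad, forces in N, time in s.
With the tool pointing down it reaches from about 0.3 to 0.875 m from the base axis. Payload 6.4 kg.
Tool frame: the origin (TCP) lies between the finger pads; the fingertips stand 25 mm ahead of it and the grasp point (between the pads) lies 6 mm ahead of it; y points along the fingers, x is the direction in which the jaws open and shut, and the axes are right-handed (so a half turn about y gives the same grasp; the last joint's range is limited). The gripper opens to 85 mm and grips with 20 to 120 N. Pads are 22 mm wide; open, the fingers measure 114 mm over their backs; the gripper's body (76 mm by 85 mm) begins 54 mm behind the grasp point. The pads swing forward as they close: fully open they stand 13 mm farther back than shut.
Start: joints at [-1.327, 0.181, 1.607, -0, 1.354, -0.206], TCP at [0.25, -0.518, 0.256] pointing down, gripper open.
Joint ranges: [-2.99, 2.99], [-0.89, 2.07], [0.3, 2.58], [-1.14, 4.28], [0, 2.63], [-3.12, 3.12]. Speed limits (rad/s): [2.57, 2.57, 3.01, 3.14, 3.14, 3.14].

## Interface

Orientations are given as a unit quaternion [w, x, y, z].
In Python, from bench import ctrl, vision, ticket, find_in, regions_of, pinpoint gives the robot as it stands.
- The arm moves only by the tool apply_moves, never from a script. Its argument "increments" is a list of rows, each an object of numbers: "x", "y", "z": the shift along the tool's x, y, z in cm; "ax", "ay", "az": the turn, a rotation vector about the tool's x, y, z in rad; "grip": the closure, from 0 (fully open) to 1 (shut). A call has 1 to 12 rows; each row is the pose to reach, as a shift and turn from the pose measured when the call began, along the tool's axes at that moment; what a row does not reach only later rows make up. A row lasts 1/8 s, in which the tool goes at most 62.5 mm and 10.7 degrees, less where a joint would pass 70% of its speed; a pose out of reach is approached as far as the arm can. A call with a gripper value outside its range is refused whole. The fingers move at their own pace and stop on an object; the grip force is fixed at half the most. Time passes only in rows, so rows that repeat a pose let the fingers close. It gives the time, the measured TCP pose, the force and the opening at its end, in the units of the state.
- ctrl.get_obs(): the state, without advancing time (a new reading comes with each control period).
- vision.camera(name): name is "side" or "top" or "wrist"; returns the picture (384x512x3 uint8, red, green, blue); there is no depth.
- vision.camera_params(name): a dict with "intrinsics" (3x3 intrinsics, pixels), "R" (3x3) and "t" (3): a world point X has camera coordinates R X + t. Camera axes: x right, y down, z forward; pixel columns grow to the right and rows downward; lengths in m; the calibration is good to about 2 mm. A picture is of the moment at which its call begins: read the wrist's pose just before it. camera_params takes no time and is no camera call; for the wrist camera it gives the pose at the moment of the call.
- ticket.hand_in(): hands the job in, once; it reports no verdict.
Trained networks look in the newest picture that a camera, given by its name, has taken for a name from the list of things; names that differ only in an ending like _2 or _b are one class to them, and where a whole thing is asked for, a point or a joint stands for the part that bears it (a point fixed in the world has none). Each returns a list of dicts, best first, with "p" (0 to 1); they miss things now and then, are a little off and sometimes report something else, mostly with a low value. They report only what shows in the picture. A call takes as long as a camera call. They do not tell look-alikes from the thing itself.
- find_in(camera, query): "rect" ([centre column, centre row, width, height] in pixels, round what is visible of it).
- regions_of(camera, query): "mask" (384x512 bool, what is visible of it) and "rect" ([centre column, centre row, width, height] in pixels, round what is visible of it).
- pinpoint(camera, query): "xy" ([column, row] in pixels: a listed point, or the origin of a listed thing).
The state is a dict: "time_s": time; "q": joint angles; "dq": joint speeds; "joint_efforts": joint torques, N m; "eef_pos": TCP position; "eef_rot": TCP orientation; "wrist_force": force on the tool from outside, world axes, zero at the start; "torque": the same for the moment, N m; "opening": opening from 0.0 (shut) to 1.0 (fully open).
Only numpy, scipy, OpenCV 4.12 (cv2) and the standard library are available. Lean on these libraries where they do the work, as an engineer would, in place of code of your own. Each camera call takes 0.05 s, during which the arm holds its last target.

## Task

Set up the press fixture: slide the heel stop along its guide without lifting it, away from the end where it stands, until the pin under its nose drops into the blind hole in the plate and the stop sits flat. Then take the T-handle key out of its wooden block, put it into the clamp screw down in the boss beside the guide, turn it clockwise to the screw's stop, and leave the key standing in the screw. Leave the glue jar and the small tin standing where they are.

Things in the scene. Friction and masses are not known exactly. Their poses are not given: they have to be found in the camera images.
- guide: Steel guide on a ground steel plate (360 x 190 mm, 18 mm thick): two cheeks 270 mm long, 12 mm high, 16 mm wide, a 50 mm channel between them, open at both ends. Origin: middle of the channel, on the plate's upper face (so the plate's face is z = 0 here). +x: along the channel, the way the stop must be slid; z up. The boss stands on the +y side.
- guide_end (a point): Far end of the channel, on the plate's face, at guide x = +135 mm, same axes. The plate has one blind hole, diameter 11 mm, 10 mm deep, on the channel's middle line, somewhere between guide x = +25 and +95 mm; its place is not told and differs each time.
- boss (a point): Centre of the top of the boss, a steel block 56 x 56 mm, 45 mm high, at guide x = 0, y = +70 mm (same axes as the guide). It has a 40 mm bore with the clamp screw at the bottom.
- stop: Heel stop: 0.6 kg steel block in the channel, 1 mm play a side. Base 80 mm long (x), 48 wide, 18 high; from 40 mm ahead of the rear a heel cup rises to 52 mm. Origin: middle of its rear lower edge; x forward, z up through it. It rides nose-up, tilted 0.12 rad, on rear edge and pin; takes 2 to 5 N to slide.
- stop_rear (a point): The same point as the stop's origin, at the foot of its plain rear face (48 mm wide, 18 mm high): push here, low down, forwards. Once the pin has dropped the stop lies flat and is held: a steady push of 5 to 8 N no longer moves it on; a strong push tips it up.
- stop_pin (a point): Tip of the stop's locating pin: domed steel pin, diameter 8 mm, 8 mm long, under the nose, 65 mm ahead of the rear edge. On the plate the tip is at guide z = 0; dropped, at about -8 mm. z is the stop's upward axis.
- key_grip (a point): T-handle key, 97 mm tall, 0.12 kg, standing upright, tip down, in the slot of a 70 x 70 x 45 mm wooden block, 38 mm deep in it (lift it 40 mm or more to free it). This point is the centre of its handle bar, 90 mm above the tip; the bar is 70 mm long (x), 14 mm wide (y), 14 mm high; z up along the shaft.
- key_tip (a point): Lower end of the key: its shank is a flat blade, 20 mm wide (along x, as the handle bar) and 6 mm thick (y), narrowed to 17 x 4 mm over the last 4 mm.
- socket (a point): Clamp screw: centre of the mouth of its slot, 23 mm long (x), 8.5 mm wide (y), closed at the ends, 12 mm deep; the mouth lies 20 mm below the top of the boss. x and y turn with the screw (the key fits either way round, with about 0.13 rad of play either way).
- screw (a joint): Turn of the clamp screw, rad, growing clockwise seen from above: loose at 0 to 0.25, hard stop (tight) at 1.0. Stays where it is left; takes about 0.06 N m.
- jar: amber glue jar with a metal cap, diameter 64, 85 mm tall, beyond the key block (bystander); origin under its middle
- tin: low closed metal tin, diameter 72, 45 mm tall, to the left of the plate (bystander); origin under its middle
Things that resemble listed ones, but are neither listed nor needed, are in the scene too. Of the things that look like the part that bears key_grip, the smallest one is meant.

How it is judged:
On the way, in this order (a step that is already met when the one before it is completed fails the run):
1. the pin has dropped into the blind hole, the stop lies flat and still, with the screw still loose (z of stop_pin in the frame of guide below -0.005 m and angle between stop_pin's own z axis and vertical below 0.035 rad and x of stop_pin in the frame of guide between 0 and 0.12 m and y of stop_pin in the frame of guide between -0.005 and 0.005 m and linear speed of stop below 0.02 m/s and value of joint screw below 0.5 rad), for 0.2 s.
2. the key stands in the screw's slot (horizontal distance between key_tip and socket below 0.004 m and z of key_tip in the frame of socket below -0.006 m), for 0.1 s.
3. the screw has been turned to its stop with the key in it (all of step 2 and value of joint screw above 0.88 rad), for 0.1 s.
At the end, for the whole second after the job is handed in: The stop lies flat (within 0.035 rad) in the guide with its pin more than 5 mm down in the blind hole; the screw is turned to at least 0.88 rad (hard stop 1.0); the key's tip is more than 6 mm down in the screw's slot, released; all at rest (all of step 3 and z of stop_pin in the frame of guide below -0.005 m and angle between stop_pin's own z axis and vertical below 0.035 rad and x of stop_pin in the frame of guide between 0 and 0.12 m and y of stop_pin in the frame of guide between -0.005 and 0.005 m and linear speed of stop below 0.02 m/s); the robot touches nothing.
It fails at once if the stop is lifted: its pin rises more than 15 mm above the plate (z of stop_pin in the frame of guide above 0.015 m).
It fails at once if the jar or the tin is shifted by more than 30 mm (distance of any of jar, tin from where it was at the start of the episode above 0.03 m).
It also fails if it takes over 64 s, if anything falls off the work surface, if the arm or the gripper's body presses on something with over 40 N, if the wrist force passes 120 N, or if a joint passes its speed limit or range.

## Working session

There is one attempt and no reset: what is moved stays moved. The work goes in short steps, Python scripts to look and compute and a tool call to move; the robot and the scene stay as the last step left them, time stands still between calls to the robot, and variables do not carry over. Pictures are saved under pics/ and viewed, and the job is handed in when it is done.

Besides the shell and the picture viewer there is one more tool, called after ">>>" by a JSON object that holds its "method" and its "body", one argument or row to a line. apply_moves: Moves the arm, as the interface text tells. Its arguments: {"type":"object","properties":{"increments":{"type":"array","items":{"type":"object","properties":{"x":{"type":"number"},"y":{"type":"number"},"z":{"type":"number"},"ax":{"type":"number"},"ay":{"type":"number"},"az":{"type":"number"},"grip":{"type":"number"}}}}},"required":["increments"]}

```bash
mkdir -p pics; cat > h.py <<'E'
import numpy as np, cv2
from bench import ctrl, vision, ticket, find_in, regions_of, pinpoint
def snap(n,f):
    im=vision.camera(n); cv2.imwrite('pics/'+f,im[:,:,::-1]); return im
def ray(n,uv,P=None):
    P=P or vision.camera_params(n); K=np.array(P['intrinsics']);R=np.array(P['R']);t=np.array(P['t'])
    d=R.T@np.linalg.solve(K,[uv[0],uv[1],1.]); return -R.T@t,d
def at_z(n,uv,z,P=None):
    c,d=ray(n,uv,P); return c+d*(z-c[2])/d[2]
def proj(n,X,P=None):
    P=P or vision.camera_params(n); x=np.array(P['R'])@np.array(X)+np.array(P['t']); u=np.array(P['intrinsics'])@x; return u[:2]/u[2]
def tri(n1,uv1,n2,uv2):
    c1,d1=ray(n1,uv1);c2,d2=ray(n2,uv2); d1/=np.linalg.norm(d1); d2/=np.linalg.norm(d2)
    s=np.linalg.lstsq(np.c_[d1,-d2],c2-c1,rcond=None)[0]; a=c1+s[0]*d1;b=c2+s[1]*d2
    return (a+b)/2,np.linalg.norm(a-b)
def R_tool():
    from scipy.spatial.transform import Rotation as Ro
    q=ctrl.get_obs()['eef_rot']; return Ro.from_quat([q[1],q[2],q[3],q[0]]).as_matrix()
E
python3 - <<'E'
from h import *
np.set_printoptions(precision=4,suppress=True)
a=snap('side','s0.png');b=snap('top','t0.png');c=snap('wrist','w0.png')
print(ctrl.get_obs())
for n in ['side','top','wrist']:
    P=vision.camera_params(n); c,d=ray(n,(256,192)); print(n,c,d/np.linalg.norm(d),P['intrinsics'][0][0])
for q in ['guide','boss','stop','stop_rear','stop_pin','key_grip','socket','jar','tin','guide_end']:
    for n in ['side','top']:
        print(q,n,[(np.round(r['xy'],1).tolist(),round(r['p'],2)) for r in pinpoint(n,q)][:4])
E
```

```text
{'time_s': 0.15, 'q': array([-1.3273,  0.1814,  1.6078,  0.    ,  1.3538, -0.2063]), 'dq': array([-0.0005,  0.0001, -0.0026,  0.0003,  0.0004,  0.0015]), 'joint_efforts': array([  0.0009, -44.5261, -35.1693,  -0.0003,   0.0059,  -0.    ]), 'eef_pos': array([ 0.2499, -0.5174,  0.2556]), 'eef_rot': array([ 0.5992, -0.5986,  0.3763, -0.3756]), 'wrist_force': array([-0.0549,  0.1964, -1.0663]), 'torque': array([ 0.0548, -0.0273,  0.0153]), 'opening': 0.9994742201330789}
side [0.0613 1.1064 0.9259] [ 0.3475 -0.7557 -0.5552] 495.2471704585733
top [0.4171 0.0112 1.3749] [ 0.0926 -0.0277 -0.9953] 466.05680620320703
wrist [ 0.3228 -0.483   0.3713] [-0.28   -0.1393 -0.9499] 302.8443569804586
guide side [([259.4, 233.4], 0.78)]
guide top [([228.7, 191.0], 0.59)]
boss side [([237.5, 212.1], 0.7), ([254.5, 180.3], 0.59)]
boss top [([224.4, 162.9], 0.72)]
stop side [([242.7, 250.0], 0.66)]
stop top [([197.6, 192.9], 0.66)]
stop_rear side [([244.0, 250.7], 0.97)]
stop_rear top [([195.1, 194.6], 0.55)]
stop_pin side [([255.4, 235.9], 0.97)]
stop_pin top [([216.6, 190.3], 0.66)]
key_grip side [([332.2, 158.8], 0.79), ([292.6, 128.8], 0.59)]
key_grip top [([409.4, 157.3], 0.81), ([363.4, 184.9], 0.7), ([346.8, 234.7], 0.57)]
socket side [([233.2, 211.2], 0.57)]
socket top [([227.3, 164.3], 0.5)]
jar side [([255.8, 181.8], 0.95), ([253.6, 237.1], 0.61), ([245.0, 250.3], 0.31)]
jar top [([318.3, 149.6], 0.94)]
tin side [([221.5, 324.5], 0.75)]
tin top [([105.1, 217.4], 0.69), ([193.2, 193.2], 0.2)]
guide_end side [([275.5, 206.6], 0.86)]
guide_end top [([273.6, 189.8], 0.6)]
```

View pics/s0.png

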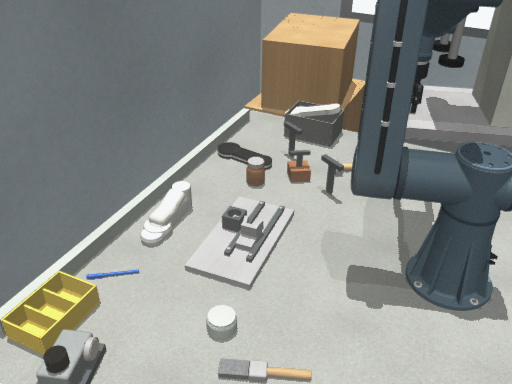

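View pics/t0.png

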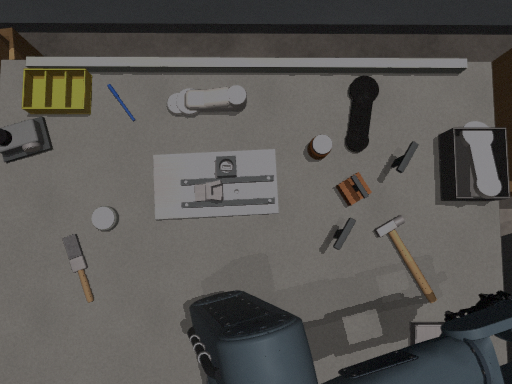

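View pics/w0.png

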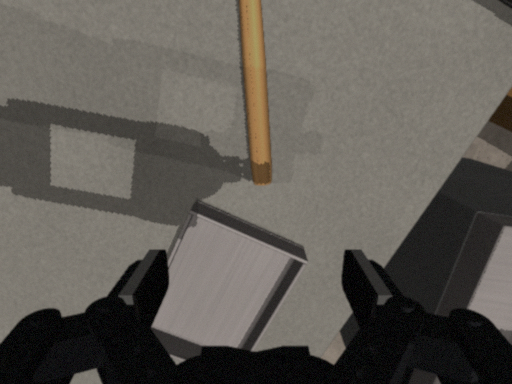

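```bash
python3 - <<'E'
from h import *
np.set_printoptions(precision=4,suppress=True)
def best(n,q): return np.array(pinpoint(n,q)[0]['xy'])
vision.camera('side');vision.camera('top')
for q in ['guide','boss','stop_rear','stop_pin','guide_end','jar','tin','socket']:
    s,t=best('side',q),best('top',q); print(q,*tri('side',s,'top',t))
for uvt in [(409.4,157.3),(363.4,184.9),(346.8,234.7)]:
    print('key@z.12',at_z('top',uvt,.10))
for h in [(236,191)]: print('hole',at_z('top',h,.018))
im=cv2.imread('pics/t0.png'); c=cv2.resize(im[140:250,150:420],None,fx=2.9,fy=2.9,interpolation=cv2.INTER_CUBIC); cv2.imwrite('pics/t0z.png',c)
im=cv2.imread('pics/s0.png'); c=cv2.resize(im[100:290,180:380],None,fx=3,fy=3,interpolation=cv2.INTER_CUBIC); cv2.imwrite('pics/s0z.png',c)
E
```

```text
guide [0.5397 0.0595 0.0046] 0.007693918699213846
boss [0.6195 0.0589 0.0621] 0.01689803512643864
stop_rear [0.5348 0.1507 0.0197] 0.0006826939798129541
stop_pin [0.5471 0.0761 0.0171] 0.012573122080154276
guide_end [ 0.5443 -0.0929  0.016 ] 0.01105859774540688
jar [ 0.6761 -0.2148  0.0091] 0.008184752142334864
tin [0.4656 0.4126 0.0061] 0.007496658348372938Traceback (most recent call last):
  File "<stdin>", line 6, in <module>
  File "<stdin>", line 3, in best
IndexError: list index out of range
```

```bash
python3 - <<'E'
from h import *
np.set_printoptions(precision=4,suppress=True)
print(ctrl.get_obs()['time_s'])
for uvt in [(409.4,157.3),(363.4,184.9),(346.8,234.7)]:
    print('key@z.1',at_z('top',uvt,.10))
for h in [(236,191)]: print('hole',at_z('top',h,.018))
im=cv2.imread('pics/t0.png'); c=cv2.resize(im[140:250,150:420],None,fx=2.9,fy=2.9,interpolation=cv2.INTER_CUBIC); cv2.imwrite('pics/t0z.png',c)
im=cv2.imread('pics/s0.png'); c=cv2.resize(im[100:290,180:380],None,fx=3,fy=3,interpolation=cv2.INTER_CUBIC); cv2.imwrite('pics/s0z.png',c)
E
```

```text
2.0
key@z.1 [ 0.6329 -0.4503  0.1   ]
key@z.1 [ 0.5557 -0.3204  0.1   ]
key@z.1 [ 0.4191 -0.2717  0.1   ]
hole [0.5463 0.032  0.018 ]
```

View pics/t0z.png

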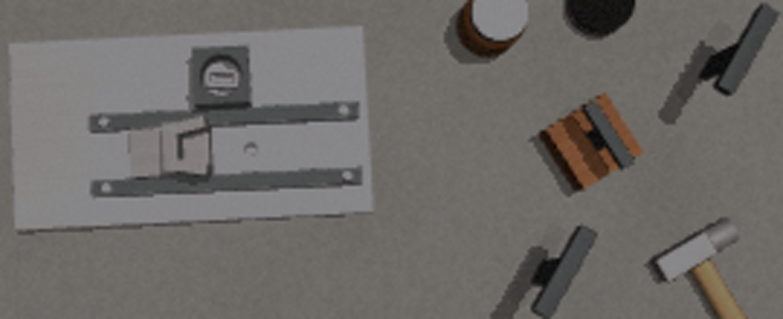

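View pics/s0z.png

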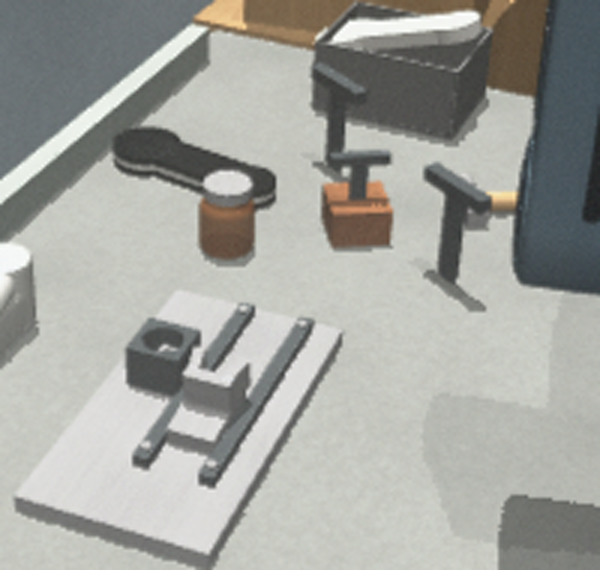

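```bash
python3 - <<'E'
from h import *
np.set_printoptions(precision=4,suppress=True)
print(R_tool())
f=lambda a,z: at_z('top',(a[0]/2.9+150,a[1]/2.9+140),z)
A=[f(p,.03) for p in [(90,123),(358,110),(90,189),(361,176)]]
print(np.array(A)); m=np.mean(A,0); d=A[1]-A[0]+A[3]-A[2]; print(m,np.arctan2(d[1],d[0]), np.linalg.norm(d)/2)
print('plate',[f(p,.018) for p in [(10,43),(362,27),(373,212),(18,231)]])
print('boss',f((220,77),.063))
k=[f(p,.104) for p in [(591,105),(628,163)]]; print(k,np.linalg.norm(k[0]-k[1]),np.mean(k,0))
E
```

```text
[[ 0.4348  0.      0.9005]
 [-0.9005 -0.      0.4348]
 [ 0.     -1.     -0.    ]]
[[ 0.57    0.1913  0.03  ]
 [ 0.5834 -0.077   0.03  ]
 [ 0.5039  0.1903  0.03  ]
 [ 0.5171 -0.0796  0.03  ]]
[0.5436 0.0562 0.03  ] -1.5213707623618364 0.26945351680107754
plate [array([0.653 , 0.2752, 0.018 ]), array([ 0.67  , -0.0823,  0.018 ]), array([ 0.4817, -0.0923,  0.018 ]), array([0.4625, 0.2633, 0.018 ])]
boss [0.6118 0.0603 0.063 ]
[array([ 0.5793, -0.2935,  0.104 ]), array([ 0.5241, -0.3272,  0.104 ])] 0.06472596316476906 [ 0.5517 -0.3104  0.104 ]
```

>>> {"method": "apply_moves", "body": {
  "increments": [
    {"x":-4,"z":4.5,"ay":-0.15,"grip":1},
    {"x":-9,"z":9.5,"ay":-0.3,"grip":1},
    {"x":-14,"z":15,"ay":-0.45,"grip":1},
    {"x":-18,"z":20,"ay":-0.6,"grip":1},
    {"x":-22.5,"z":24.5,"ay":-0.75,"grip":1},
    {"x":-27,"z":29,"ay":-0.9,"grip":1},
    {"x":-31,"z":34,"ay":-1.05,"grip":1},
    {"x":-36,"z":39,"ay":-1.17,"grip":1},
    {"x":-40,"z":44,"ay":-1.17,"grip":1},
    {"x":-45,"z":49,"ay":-1.17,"grip":1},
    {"x":-49,"z":53,"ay":-1.17,"grip":1},
    {"x":-52.4,"z":57,"ay":-1.17,"grip":1}
  ]
}}

```text
invalid input
```

```bash
python3 - <<'E'
from h import *
np.set_printoptions(precision=4,suppress=True)
o=ctrl.get_obs(); print(o['time_s'],o['eef_pos'],o['q'],o['opening']);print(R_tool())
snap('wrist','w1.png')
P=vision.camera_params('wrist')
for q in ['stop_rear','stop_pin','boss','socket','guide','guide_end']:
    print(q,[(np.round(r['xy'],1).tolist(),round(r['p'],2)) for r in pinpoint('wrist',q)][:3])
np.save('P1.npy',P,allow_pickle=True)
E
```

```text
2.0 [ 0.25   -0.5178  0.2563] [-1.3273  0.1808  1.607  -0.      1.3538 -0.2063] 1.0012434122309712
[[ 0.4348  0.      0.9005]
 [-0.9005 -0.      0.4348]
 [ 0.     -1.     -0.    ]]
stop_rear []
stop_pin []
boss []
socket []
guide []
guide_end []
```

View pics/w1.png

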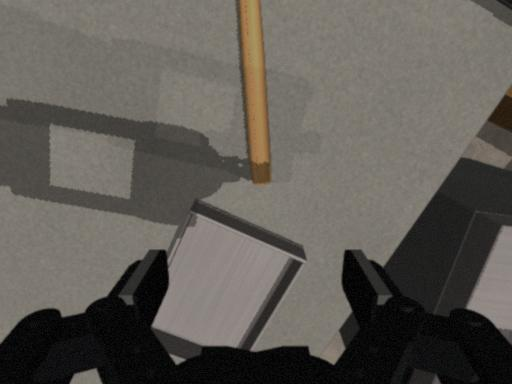

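>>> {"method": "apply_moves", "body": {
  "increments": [
    {"x":-4,"y":0,"z":4.5,"ax":0,"ay":-0.15,"az":0,"grip":1}
  ]
}}

```text
time_s: 2.48
eef_pos: [0.2722, -0.4641, 0.2561]
eef_rot: [-0.625, 0.626, -0.33, 0.33]
wrist_force: [1.2, 1.1, 0.2]
opening: 0.812
```

>>> {"method": "apply_moves", "body": {
  "increments": [
    {"x":-4,"y":0,"z":6,"ax":0,"ay":-0.1,"az":0,"grip":1},
    {"x":-8,"y":0,"z":12,"ax":0,"ay":-0.2,"az":0,"grip":1},
    {"x":-12,"y":0,"z":18,"ax":0,"ay":-0.3,"az":0,"grip":1},
    {"x":-16,"y":0,"z":24,"ax":0,"ay":-0.4,"az":0,"grip":1},
    {"x":-20,"y":0,"z":30,"ax":0,"ay":-0.5,"az":0,"grip":1},
    {"x":-24,"y":0,"z":36,"ax":0,"ay":-0.6,"az":0,"grip":1},
    {"x":-28,"y":0,"z":42,"ax":0,"ay":-0.7,"az":0,"grip":1},
    {"x":-32,"y":0,"z":48,"ax":0,"ay":-0.8,"az":0,"grip":1},
    {"x":-36,"y":0,"z":54,"ax":0,"ay":-0.9,"az":0,"grip":1},
    {"x":-40,"y":0,"z":59,"ax":0,"ay":-1.02,"az":0,"grip":1},
    {"x":-40,"y":0,"z":59,"ax":0,"ay":-1.02,"az":0,"grip":1},
    {"x":-40,"y":0,"z":59,"ax":0,"ay":-1.02,"az":0,"grip":1}
  ]
}}

```text
time_s: 3.98
eef_pos: [0.5343, 0.2022, 0.2553]
eef_rot: [-0.707, 0.707, 0.018, -0.018]
wrist_force: [-0.9, -0.0, -0.3]
opening: 0.003
```

```bash
python3 - <<'E'
from h import *
np.set_printoptions(precision=4,suppress=True)
o=ctrl.get_obs(); print(o['time_s'],o['eef_pos'],o['q'],o['opening']);print(R_tool())
snap('wrist','w1.png')
P=vision.camera_params('wrist')
for q in ['stop_rear','stop_pin','boss','socket','guide','guide_end']:
    print(q,[(np.round(r['xy'],1).tolist(),round(r['p'],2)) for r in pinpoint('wrist',q)][:3])
np.save('P1.npy',P,allow_pickle=True)
E
```

```text
3.975 [0.5343 0.2022 0.2553] [ 0.1544  0.1734  1.6177 -0.0005  1.3504  0.1029] 0.0031222855802310115
[[ 0.9987  0.0002 -0.0516]
 [ 0.0516 -0.0005  0.9987]
 [ 0.0002 -1.     -0.0005]]
stop_rear [([256.5, 203.4], 0.9)]
stop_pin []
boss []
socket [([309.8, 277.8], 0.47)]
guide []
guide_end []
```

View pics/w1.png

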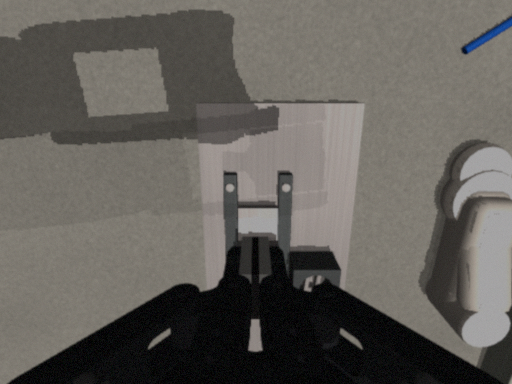

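```bash
python3 - <<'E'
from h import *
np.set_printoptions(precision=4,suppress=True)
P=np.load('P1.npy',allow_pickle=True).item()
print('rear',at_z('wrist',(256.5,203.4),.018,P))
print('ends',[at_z('wrist',p,.03,P) for p in [(224,172),(238,172),(277,172),(292,172)]])
print('plate',[at_z('wrist',p,.018,P) for p in [(197,104),(363,103)]])
im=cv2.imread('pics/w1.png'); cv2.imwrite('pics/w1z.png',cv2.resize(im[90:320,180:380],None,fx=2.6,fy=2.6,interpolation=cv2.INTER_CUBIC))
E
```

```text
rear [0.5402 0.1521 0.018 ]
ends [array([0.5001, 0.1934, 0.03  ]), array([0.5163, 0.1942, 0.03  ]), array([0.5615, 0.1966, 0.03  ]), array([0.5789, 0.1975, 0.03  ])]
plate [array([0.4672, 0.2671, 0.018 ]), array([0.6527, 0.278 , 0.018 ])]
```

View pics/w1z.png

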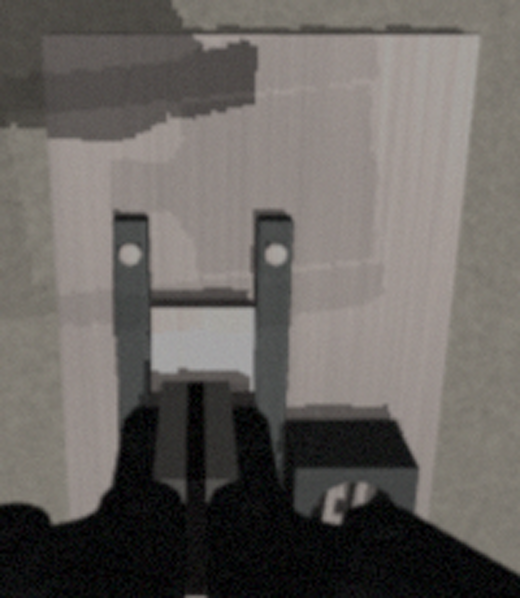

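>>> {"method": "apply_moves", "body": {
  "increments": [
    {"x":0.3,"y":5,"z":-0.6,"ax":-0.1,"ay":0,"az":0,"grip":1},
    {"x":0.3,"y":10,"z":-1.2,"ax":-0.18,"ay":0,"az":0,"grip":1},
    {"x":0.3,"y":15,"z":-1.2,"ax":-0.18,"ay":0,"az":0,"grip":1},
    {"x":0.3,"y":19,"z":-1.2,"ax":-0.18,"ay":0,"az":0,"grip":1},
    {"x":0.3,"y":20.4,"z":-1.2,"ax":-0.18,"ay":0,"az":0,"grip":1},
    {"x":0.3,"y":20.8,"z":-1.2,"ax":-0.18,"ay":0,"az":0,"grip":1},
    {"x":0.3,"y":20.8,"z":-1.2,"ax":-0.18,"ay":0,"az":0,"grip":1}
  ]
}}

```text
time_s: 5.2
eef_pos: [0.5385, 0.1856, 0.049]
eef_rot: [-0.64, 0.768, 0.019, -0.014]
wrist_force: [0.2, 0.5, 0.4]
opening: -0.001
```

```bash
python3 - <<'E'
from h import *
np.set_printoptions(precision=4,suppress=True)
o=ctrl.get_obs(); print(o['time_s'],o['eef_pos'],o['q'],o['opening'],o['wrist_force']);print(R_tool())
a=snap('wrist','w2.png');b=snap('top','t2.png');c=snap('side','s2.png')
z=lambda i,x0,x1,y0,y1: cv2.resize(i[y0:y1,x0:x1],(400,300),interpolation=cv2.INTER_CUBIC)
cv2.imwrite('pics/c2.png',np.vstack([np.hstack([z(a,0,512,0,384),z(b,150,290,140,245)]),np.hstack([z(c,180,300,190,280),z(c,0,512,0,384)])])[:,:,::-1])
E
```

```text
5.2 [0.5385 0.1856 0.049 ] [ 0.2165  0.4769  1.7032 -0.2128  1.0006  0.289 ] -0.0013895128181211568 [0.1654 0.4804 0.3597]
[[ 0.9989  0.0106 -0.0453]
 [ 0.0464 -0.1797  0.9826]
 [ 0.0023 -0.9837 -0.18  ]]
```

View pics/c2.png

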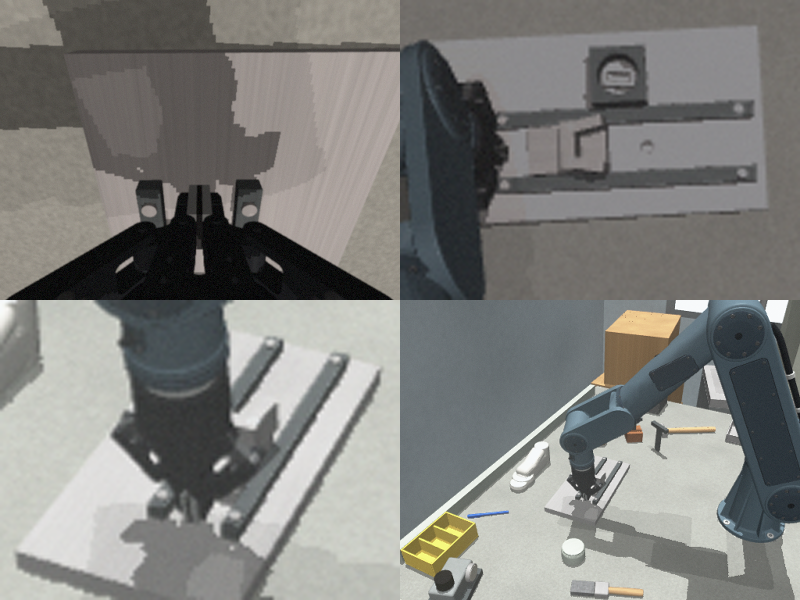

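>>> {"method": "apply_moves", "body": {
  "increments": [
    {"x":0,"y":0.25,"z":-0.57,"ax":0,"ay":0,"az":0,"grip":1},
    {"x":0.01,"y":0.36,"z":-1.15,"ax":0,"ay":0,"az":0,"grip":1},
    {"x":0.01,"y":0.43,"z":-1.55,"ax":0,"ay":0,"az":0,"grip":1},
    {"x":0.01,"y":0.5,"z":-1.95,"ax":0,"ay":0,"az":0,"grip":1},
    {"x":0.01,"y":0.57,"z":-2.35,"ax":0,"ay":0,"az":0,"grip":1},
    {"x":0.01,"y":0.65,"z":-2.75,"ax":0,"ay":0,"az":0,"grip":1},
    {"x":0.01,"y":0.72,"z":-3.15,"ax":0,"ay":0,"az":0,"grip":1},
    {"x":0.01,"y":0.79,"z":-3.55,"ax":0,"ay":0,"az":0,"grip":1},
    {"x":0.01,"y":0.87,"z":-3.95,"ax":0,"ay":0,"az":0,"grip":1}
  ]
}}

```text
time_s: 6.48
eef_pos: [0.5405, 0.1459, 0.0478]
eef_rot: [-0.641, 0.768, 0.019, -0.014]
wrist_force: [-1.2, 5.5, 0.5]
opening: -0.002
```

```bash
python3 - <<'E'
from h import *
np.set_printoptions(precision=4,suppress=True)
o=ctrl.get_obs(); print(o['time_s'],o['eef_pos'],o['opening'],o['wrist_force']);print(R_tool())
a=snap('wrist','w3.png');b=snap('top','t3.png');c=snap('side','s3.png')
z=lambda i,x0,x1,y0,y1: cv2.resize(i[y0:y1,x0:x1],(400,300),interpolation=cv2.INTER_CUBIC)
cv2.imwrite('pics/c3.png',np.hstack([z(b,150,290,140,245),z(c,180,300,190,280)])[:,:,::-1])
E
```

```text
6.475 [0.5405 0.1459 0.0478] -0.0022363589062103766 [-1.153   5.4594  0.4912]
[[ 0.9989  0.0115 -0.0457]
 [ 0.047  -0.1786  0.9828]
 [ 0.0031 -0.9839 -0.179 ]]
```

View pics/c3.png

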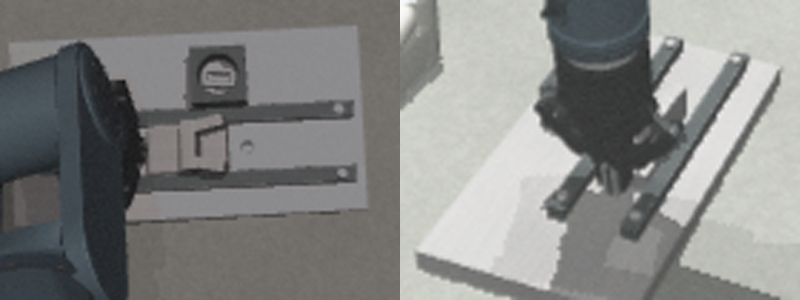

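>>> {"method": "apply_moves", "body": {
  "increments": [
    {"x":0,"y":0.07,"z":-0.4,"ax":0,"ay":0,"az":0,"grip":1},
    {"x":0,"y":0.14,"z":-0.8,"ax":0,"ay":0,"az":0,"grip":1},
    {"x":0,"y":0.21,"z":-1.2,"ax":0,"ay":0,"az":0,"grip":1},
    {"x":0,"y":0.28,"z":-1.6,"ax":0,"ay":0,"az":0,"grip":1},
    {"x":0,"y":0.36,"z":-2.0,"ax":0,"ay":0,"az":0,"grip":1},
    {"x":0,"y":0.43,"z":-2.4,"ax":0,"ay":0,"az":0,"grip":1}
  ]
}}

```text
time_s: 7.38
eef_pos: [0.5415, 0.1203, 0.0477]
eef_rot: [-0.64, 0.768, 0.019, -0.014]
wrist_force: [-0.2, 4.6, -1.6]
opening: 0.003
```

```bash
python3 - <<'E'
from h import *
np.set_printoptions(precision=4,suppress=True)
o=ctrl.get_obs(); print(o['time_s'],o['eef_pos'],o['opening'],o['wrist_force'])
b=snap('top','t4.png')
z=lambda i,x0,x1,y0,y1: cv2.resize(i[y0:y1,x0:x1],(600,450),interpolation=cv2.INTER_CUBIC)
cv2.imwrite('pics/c4.png',z(b,190,290,140,215)[:,:,::-1])
E
```

```text
7.375 [0.5415 0.1203 0.0477] 0.002578627274578192 [-0.1739  4.5895 -1.6471]
```

View pics/c4.png

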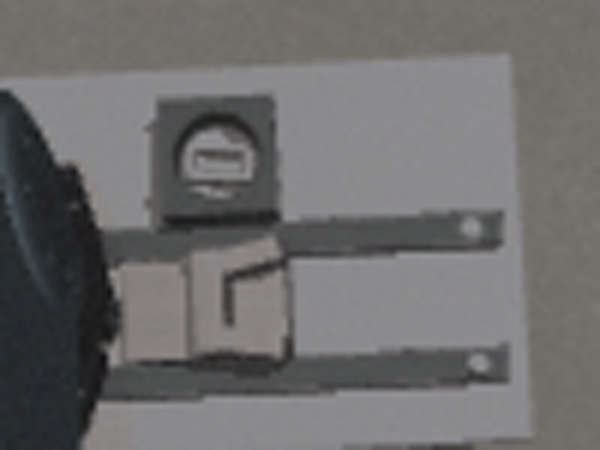

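>>> {"method": "apply_moves", "body": {
  "increments": [
    {"x":0,"y":0.02,"z":-0.12,"ax":0,"ay":0,"az":0,"grip":1},
    {"x":0,"y":0.04,"z":-0.24,"ax":0,"ay":0,"az":0,"grip":1},
    {"x":0,"y":0.07,"z":-0.36,"ax":0,"ay":0,"az":0,"grip":1},
    {"x":0,"y":0.09,"z":-0.48,"ax":0,"ay":0,"az":0,"grip":1},
    {"x":0,"y":0.11,"z":-0.6,"ax":0,"ay":0,"az":0,"grip":1}
  ]
}}

```text
time_s: 8.05
eef_pos: [0.5418, 0.1132, 0.0477]
eef_rot: [-0.639, 0.769, 0.019, -0.014]
wrist_force: [0.2, -0.3, 0.4]
opening: -0.0
```

```bash
python3 - <<'E'
from h import *
np.set_printoptions(precision=4,suppress=True)
o=ctrl.get_obs(); print(o['time_s'],o['eef_pos'],o['opening'],o['wrist_force'])
b=snap('top','t5.png');c=snap('side','s5.png')
z=lambda i,x0,x1,y0,y1: cv2.resize(i[y0:y1,x0:x1],(400,300),interpolation=cv2.INTER_CUBIC)
cv2.imwrite('pics/c5.png',np.hstack([z(b,190,290,140,215),z(c,210,310,190,265)])[:,:,::-1])
E
```

```text
8.05 [0.5418 0.1132 0.0477] -0.0002558325144361892 [ 0.24   -0.2671  0.4117]
```

View pics/c5.png

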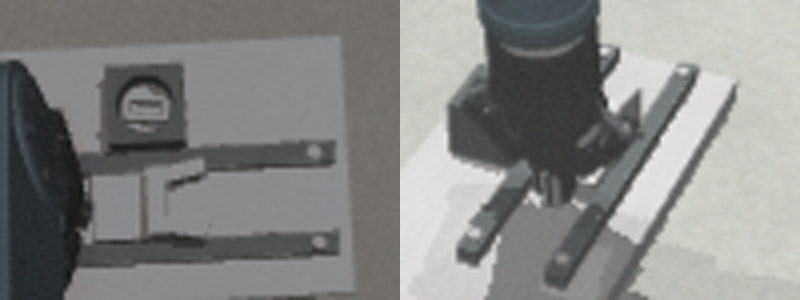

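>>> {"method": "apply_moves", "body": {
  "increments": [
    {"x":0,"y":-0.3,"z":1.5,"ax":0,"ay":0,"az":0,"grip":1},
    {"x":0,"y":-0.5,"z":2.5,"ax":0,"ay":0,"az":0,"grip":1},
    {"x":0,"y":-5.5,"z":1.5,"ax":0.09,"ay":0,"az":0,"grip":1},
    {"x":1,"y":-10.5,"z":0,"ax":0.18,"ay":0,"az":0,"grip":1},
    {"x":2,"y":-15.5,"z":-1.8,"ax":0.18,"ay":0,"az":0,"grip":1},
    {"x":3,"y":-20,"z":-3.6,"ax":0.18,"ay":0,"az":0,"grip":1},
    {"x":3,"y":-20,"z":-3.6,"ax":0.18,"ay":0,"az":0,"grip":1}
  ]
}}

```text
time_s: 9.02
eef_pos: [0.5745, 0.1158, 0.2564]
eef_rot: [-0.706, 0.708, 0.021, -0.012]
wrist_force: [-0.5, 0.5, 0.2]
opening: -0.002
```

```bash
python3 - <<'E'
from h import *
np.set_printoptions(precision=4,suppress=True)
o=ctrl.get_obs(); print(o['time_s'],o['eef_pos'],o['dq'],o['wrist_force']);print(R_tool())
a=snap('wrist','w6.png');P=vision.camera_params('wrist');np.save('P6.npy',P,allow_pickle=True)
for q in ['stop_rear','stop_pin','boss','socket']:
    print(q,[(np.round(r['xy'],1).tolist(),round(r['p'],2)) for r in pinpoint('wrist',q)][:3])
cv2.imwrite('pics/w6z.png',cv2.resize(a[80:330,170:430],None,fx=2.3,fy=2.3,interpolation=cv2.INTER_CUBIC)[:,:,::-1])
E
```

```text
9.025 [0.5745 0.1158 0.2564] [ 0.0085  0.0458  0.0878  0.0055 -0.0256  0.0042] [-0.46    0.5177  0.2139]
[[ 0.9988  0.0116 -0.0466]
 [ 0.0466 -0.0028  0.9989]
 [ 0.0115 -0.9999 -0.0034]]
stop_rear [([229.4, 174.9], 0.93)]
stop_pin [([230.8, 223.6], 0.86)]
boss [([285.2, 218.9], 0.96)]
socket [([284.4, 214.7], 0.57)]
```

View pics/w6z.png

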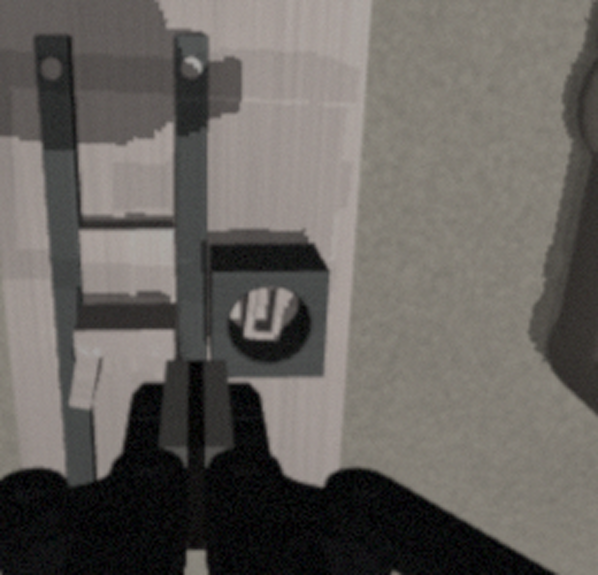

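>>> {"method": "apply_moves", "body": {
  "increments": [
    {"x":0.7,"y":3.2,"z":-3.4,"ax":0,"ay":0,"az":0.012,"grip":1},
    {"x":1.5,"y":6.4,"z":-6.8,"ax":0,"ay":0,"az":0.012,"grip":1},
    {"x":2.2,"y":9.6,"z":-10.2,"ax":0,"ay":0,"az":0.012,"grip":1},
    {"x":3,"y":12.7,"z":-13.5,"ax":0,"ay":0,"az":0.012,"grip":1},
    {"x":3,"y":12.7,"z":-13.5,"ax":0,"ay":0,"az":0.012,"grip":1},
    {"x":3,"y":12.7,"z":-13.5,"ax":0,"ay":0,"az":0.012,"grip":1}
  ]
}}

```text
time_s: 10.02
eef_pos: [0.6057, -0.0169, 0.1217]
eef_rot: [-0.706, 0.708, 0.011, -0.022]
wrist_force: [0.3, 0.5, 0.5]
opening: -0.003
```

```bash
python3 - <<'E'
from h import *
np.set_printoptions(precision=4,suppress=True)
o=ctrl.get_obs(); print(o['time_s'],o['eef_pos'],o['dq'],o['wrist_force']);print(R_tool())
P=vision.camera_params('wrist');a=snap('wrist','w7.png');np.save('P7.npy',P,allow_pickle=True)
for q in ['boss','socket','stop_pin','stop_rear']:
    print(q,[(np.round(r['xy'],1).tolist(),round(r['p'],2)) for r in pinpoint('wrist',q)][:3])
b=proj('wrist',[.612,.06,.053],P).astype(int);print(b, 'old boss',at_z('wrist',(287.2,220.4),.063,np.load('P6.npy',allow_pickle=True).item()))
x0,y0=max(b[0]-64,0),max(b[1]-64,0);print(x0,y0)
cv2.imwrite('pics/w7z.png',cv2.resize(a[y0:y0+128,x0:x0+128],None,fx=4.6,fy=4.6,interpolation=cv2.INTER_CUBIC)[:,:,::-1])
E
```

```text
10.025 [ 0.6057 -0.0169  0.1217] [ 0.0166 -0.0264 -0.0117 -0.0018  0.0013 -0.0018] [0.3377 0.4739 0.4864]
[[ 0.9988 -0.0152 -0.0474]
 [ 0.0474 -0.0025  0.9989]
 [-0.0153 -0.9999 -0.0018]]
boss [([278.3, 95.7], 0.64)]
socket [([277.1, 99.2], 0.57)]
stop_pin [([184.6, 131.4], 0.97)]
stop_rear [([168.8, 31.3], 0.63)]
[272  97] old boss [0.6127 0.0633 0.063 ]
208 33
```

View pics/w7z.png

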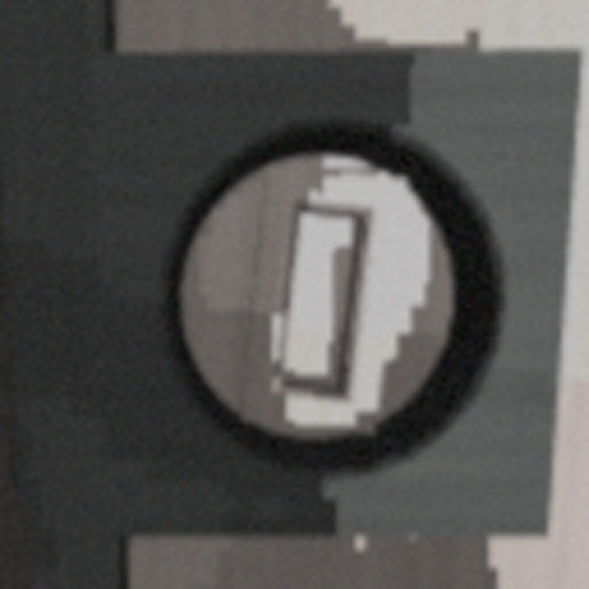

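View pics/w7.png

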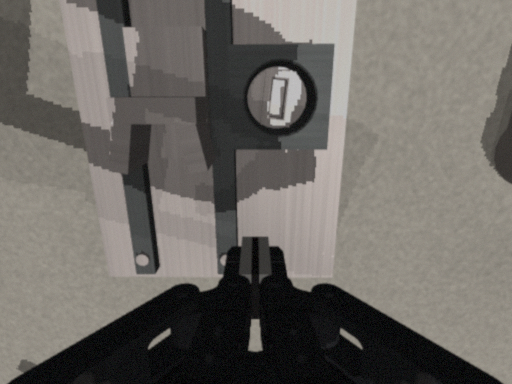

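```bash
python3 - <<'E'
from h import *
np.set_printoptions(precision=4,suppress=True)
P=np.load('P7.npy',allow_pickle=True).item()
f=lambda p,z: at_z('wrist',(208+p[0]/4.6-.4,33+p[1]/4.6-.4),z,P)
C=[f(p,.043) for p in [(300,207),(368,212),(345,395),(280,385)]]
print(np.array(C),np.mean(C,0))
d=C[0]+C[1]-C[2]-C[3];print('len',np.linalg.norm(d)/2,'ang',np.degrees(np.arctan2(d[1],d[0])))
print('rim',f((334,297),.063), [np.linalg.norm(f(a,.063)-f(b,.063)) for a,b in [((168,297),(500,297)),((334,120),(334,475))]])
print('net',at_z('wrist',(278.3,95.7),.063,P),at_z('wrist',(277.1,99.2),.043,P))
print('pin',at_z('wrist',(184.6,131.4),.010,P),'rear',at_z('wrist',(168.8,31.3),.018,P))
c=ray('wrist',(256,192),P)[0];print(c)
E
```

```text
[[0.6118 0.0715 0.043 ]
 [0.6206 0.0713 0.043 ]
 [0.6195 0.0479 0.043 ]
 [0.6106 0.0488 0.043 ]] [0.6156 0.0599 0.043 ]
len 0.02305807254913966 ang 87.02875536319526
rim [0.6157 0.0608 0.063 ] [np.float64(0.039546668599883185), np.float64(0.04048786912776405)]
net [0.6146 0.0615 0.063 ] [0.6152 0.0592 0.043 ]
pin [0.55   0.0323 0.01  ] rear [0.5432 0.0975 0.018 ]
[0.6043 0.0633 0.2372]
```

>>> {"method": "apply_moves", "body": {
  "increments": [
    {"x":-1.5,"y":-3,"z":-3.5,"ax":0,"ay":0.1,"az":0,"grip":0},
    {"x":-3,"y":-6,"z":-7.5,"ax":0,"ay":0.25,"az":0,"grip":0},
    {"x":-4.6,"y":-9,"z":-12,"ax":0,"ay":0.4,"az":0,"grip":0},
    {"x":-6.5,"y":-12,"z":-16.5,"ax":0,"ay":0.55,"az":0,"grip":0},
    {"x":-8.5,"y":-12.5,"z":-21,"ax":0,"ay":0.7,"az":0,"grip":0},
    {"x":-11,"y":-12.5,"z":-26,"ax":0,"ay":0.85,"az":0,"grip":0},
    {"x":-12.5,"y":-12.5,"z":-30,"ax":0,"ay":1,"az":-0.01,"grip":0},
    {"x":-13.8,"y":-12.5,"z":-32.8,"ax":0,"ay":1.07,"az":-0.015,"grip":0},
    {"x":-13.8,"y":-12.5,"z":-32.8,"ax":0,"ay":1.07,"az":-0.015,"grip":0},
    {"x":-13.8,"y":-12.5,"z":-32.8,"ax":0,"ay":1.07,"az":-0.015,"grip":0}
  ]
}}

```text
time_s: 11.52
eef_pos: [0.4867, -0.3498, 0.2513]
eef_rot: [-0.614, 0.62, -0.343, 0.347]
wrist_force: [-0.3, 0.7, -0.2]
opening: 1.0
```

```bash
python3 - <<'E'
from h import *
np.set_printoptions(precision=4,suppress=True)
o=ctrl.get_obs(); print(o['time_s'],o['eef_pos'],o['dq'],o['wrist_force'],o['opening']);print(R_tool())
P=vision.camera_params('wrist');a=snap('wrist','w8.png');np.save('P8.npy',P,allow_pickle=True)
for q in ['key_grip','key_tip']:
    print(q,[(np.round(r['xy'],1).tolist(),round(r['p'],2)) for r in pinpoint('wrist',q)][:3])
print(proj('wrist',[.5517,-.3104,.104],P))
E
```

```text
11.525 [ 0.4867 -0.3498  0.2513] [ 0.0177 -0.0002  0.0038 -0.003   0.0007  0.0015] [-0.2555  0.6772 -0.175 ] 1.000068430042174
[[ 0.5234  0.0011  0.8521]
 [-0.852  -0.01    0.5234]
 [ 0.0091 -0.9999 -0.0043]]
key_grip [([251.9, 94.7], 0.82), ([442.7, 94.7], 0.82), ([128.5, 198.9], 0.76)]
key_tip [([380.3, 96.2], 0.84), ([164.6, 166.8], 0.74)]
[252.8122  97.2485]
```

View pics/w8.png

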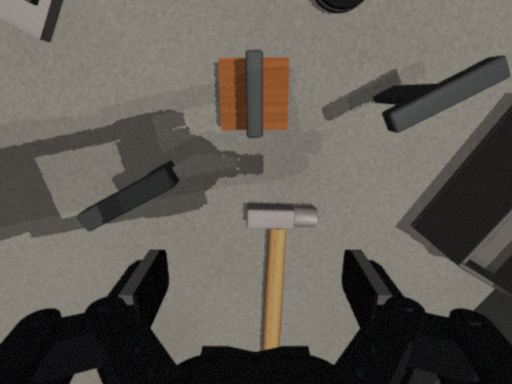

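```bash
python3 - <<'E'
from h import *
np.set_printoptions(precision=4,suppress=True)
P=np.load('P8.npy',allow_pickle=True).item()
a=cv2.imread('pics/w8.png')
cv2.imwrite('pics/w8z.png',cv2.resize(a[40:150,200:310],None,fx=5,fy=5,interpolation=cv2.INTER_CUBIC))
f=lambda p,z: at_z('wrist',p,z,P)
t,b=f((253.7,50),.104),f((255.2,136.5),.104); d=t-b
print((t+b)/2,np.linalg.norm(d),np.degrees(np.arctan2(d[1],d[0])))
R=R_tool();print('z ang',np.degrees(np.arctan2(R[1,2],R[0,2])))
print('block c',f((254,93.5),.045))
E
```

```text
[ 0.5539 -0.3107  0.104 ] 0.06796323532611888 32.64016239477082
z ang 31.6131245813338
block c [ 0.5545 -0.3103  0.045 ]
```

View pics/w8z.png

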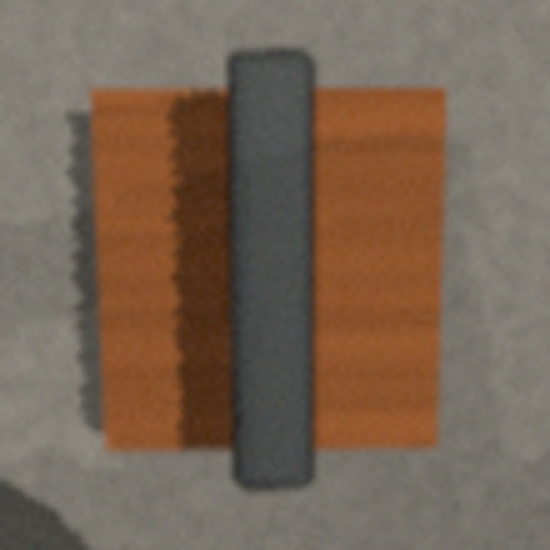

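>>> {"method": "apply_moves", "body": {
  "increments": [
    {"x":0.05,"y":2,"z":4,"ax":0.004,"ay":-0.017,"az":0.009,"grip":0},
    {"x":0.05,"y":5,"z":7.84,"ax":0.004,"ay":-0.017,"az":0.009,"grip":0},
    {"x":0.05,"y":9,"z":7.84,"ax":0.004,"ay":-0.017,"az":0.009,"grip":0},
    {"x":0.05,"y":12.5,"z":7.84,"ax":0.004,"ay":-0.017,"az":0.009,"grip":0},
    {"x":0.05,"y":14.8,"z":7.84,"ax":0.004,"ay":-0.017,"az":0.009,"grip":0},
    {"x":0.05,"y":14.8,"z":7.84,"ax":0.004,"ay":-0.017,"az":0.009,"grip":0},
    {"x":0.05,"y":14.8,"z":7.84,"ax":0.004,"ay":-0.017,"az":0.009,"grip":0}
  ]
}}

```text
time_s: 12.55
eef_pos: [0.555, -0.3102, 0.104]
eef_rot: [-0.62, 0.621, -0.339, 0.34]
wrist_force: [-0.0, -0.3, 0.5]
opening: 1.001
```

```bash
python3 - <<'E'
from h import *
np.set_printoptions(precision=4,suppress=True)
o=ctrl.get_obs(); print(o['time_s'],o['eef_pos'],o['dq'],o['wrist_force'],o['opening']);print(R_tool())
R=R_tool();print('z ang',np.degrees(np.arctan2(R[1,2],R[0,2])))
P=vision.camera_params('wrist');a=snap('wrist','w9.png');np.save('P9.npy',P,allow_pickle=True)
E
```

```text
12.55 [ 0.555  -0.3102  0.104 ] [-0.0072 -0.0162 -0.0113 -0.0015 -0.0024  0.0005] [-0.0042 -0.3265  0.4968] 1.0009315923716984
[[ 0.5394  0.0007  0.8421]
 [-0.8421 -0.0014  0.5394]
 [ 0.0015 -1.     -0.0002]]
z ang 32.639448284845585
```

View pics/w9.png

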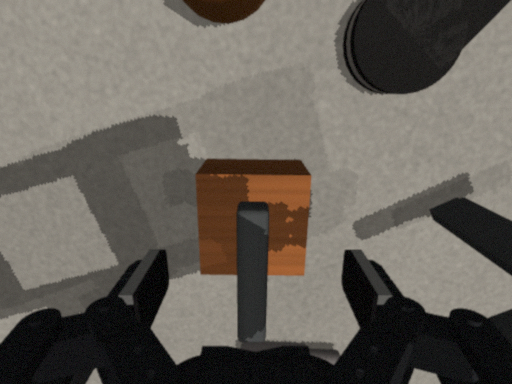

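>>> {"method": "apply_moves", "body": {
  "increments": [
    {"x":-0.05,"y":0,"z":-0.1,"ax":0,"ay":0,"az":0,"grip":1},
    {"x":-0.05,"y":0,"z":-0.1,"ax":0,"ay":0,"az":0,"grip":1},
    {"x":-0.05,"y":0,"z":-0.1,"ax":0,"ay":0,"az":0,"grip":1},
    {"x":-0.05,"y":0,"z":-0.1,"ax":0,"ay":0,"az":0,"grip":1},
    {"x":-0.05,"y":0,"z":-0.1,"ax":0,"ay":0,"az":0,"grip":1},
    {"x":-0.05,"y":0,"z":-0.1,"ax":0,"ay":0,"az":0,"grip":1},
    {"x":-0.05,"y":0,"z":-0.1,"ax":0,"ay":0,"az":0,"grip":1}
  ]
}}

```text
time_s: 13.48
eef_pos: [0.5541, -0.3106, 0.1048]
eef_rot: [-0.62, 0.621, -0.339, 0.34]
wrist_force: [-0.7, 0.4, 3.7]
opening: 0.149
```

```bash
python3 - <<'E'
from h import *
np.set_printoptions(precision=4,suppress=True)
o=ctrl.get_obs(); print(o['time_s'],o['eef_pos'],o['dq'],o['wrist_force'],o['torque'],o['opening']);print(R_tool())
P=vision.camera_params('wrist');a=snap('wrist','w10.png');np.save('P10.npy',P,allow_pickle=True)
cv2.imwrite('pics/w10z.png',cv2.resize(a[140:384,120:400],None,fx=2.4,fy=2.4,interpolation=cv2.INTER_CUBIC)[:,:,::-1])
E
```

```text
13.475 [ 0.5541 -0.3106  0.1048] [-0.0001  0.0009  0.0001 -0.0014 -0.002  -0.0001] [-0.7303  0.3881  3.7135] [ 0.3556  0.2537 -0.0076] 0.14948506172897666
[[ 0.5392  0.0016  0.8422]
 [-0.8422 -0.0021  0.5392]
 [ 0.0026 -1.      0.0002]]
```

View pics/w10z.png

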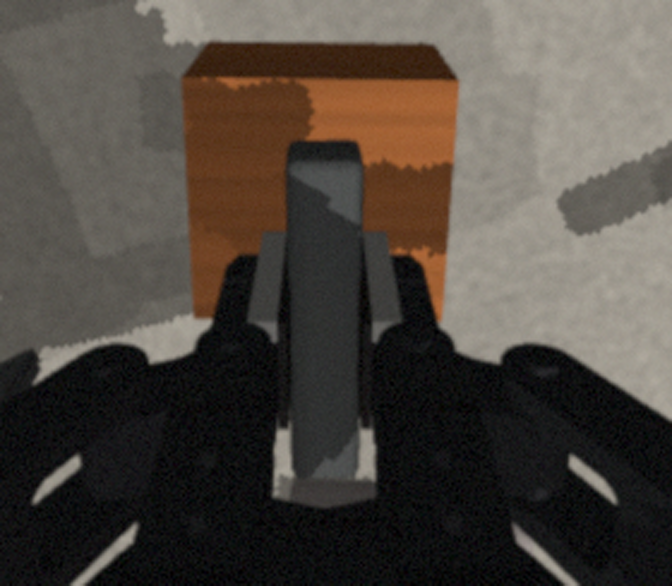

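```bash
python3 - <<'E'
from h import *
np.set_printoptions(precision=4,suppress=True)
P=np.load('P10.npy',allow_pickle=True).item()
R=R_tool();T=ctrl.get_obs()['eef_pos']
for p in [(323,161),(326,478),(323,142)]:
    for z in (.104,.09):
        X=at_z('wrist',(120+p[0]/2.4-.3,140+p[1]/2.4-.3),z,P); print(p,z,R.T@(X-T))
E
```

```text
(323, 161) 0.104 [0.0005 0.0008 0.0358]
(323, 161) 0.09 [0.0005 0.0148 0.0304]
(326, 478) 0.104 [ 0.0011  0.0008 -0.0323]
(326, 478) 0.09 [ 0.0012  0.0148 -0.0459]
(323, 142) 0.104 [0.0005 0.0008 0.0392]
(323, 142) 0.09 [0.0005 0.0148 0.0343]
```

>>> {"method": "apply_moves", "body": {
  "increments": [
    {"x":0,"y":-2.5,"z":0,"ax":0,"ay":0,"az":0,"grip":1},
    {"x":0,"y":-6,"z":0,"ax":0,"ay":0,"az":0,"grip":1},
    {"x":0,"y":-10,"z":0,"ax":0,"ay":0,"az":0,"grip":1},
    {"x":-3.5,"y":-10.1,"z":3.1,"ax":0,"ay":-0.12,"az":0,"grip":1},
    {"x":-7,"y":-10.1,"z":6.3,"ax":0,"ay":-0.24,"az":0,"grip":1},
    {"x":-10.5,"y":-10.1,"z":9.5,"ax":0,"ay":-0.36,"az":0,"grip":1},
    {"x":-14,"y":-10.1,"z":12.6,"ax":0,"ay":-0.48,"az":0,"grip":1},
    {"x":-17.5,"y":-10.1,"z":15.8,"ax":0,"ay":-0.6,"az":0,"grip":1},
    {"x":-21,"y":-10.1,"z":18.9,"ax":0,"ay":-0.72,"az":0,"grip":1},
    {"x":-24.5,"y":-10.1,"z":22.1,"ax":0,"ay":-0.84,"az":0,"grip":1},
    {"x":-27.8,"y":-10.1,"z":25,"ax":0,"ay":-0.95,"az":0,"grip":1},
    {"x":-27.8,"y":-10.1,"z":25,"ax":0,"ay":-0.95,"az":0,"grip":1}
  ]
}}

```text
time_s: 15.02
eef_pos: [0.6144, 0.0616, 0.2043]
eef_rot: [-0.706, 0.707, -0.016, 0.017]
wrist_force: [-0.2, -0.4, -1.3]
opening: 0.153
```

>>> {"method": "apply_moves", "body": {
  "increments": [
    {"x":0,"y":0,"z":0,"ax":0,"ay":0,"az":0,"grip":1}
  ]
}}

```text
time_s: 15.15
eef_pos: [0.6142, 0.0614, 0.2037]
eef_rot: [-0.706, 0.708, -0.016, 0.017]
wrist_force: [-0.1, -0.3, -1.1]
opening: 0.152
```

```bash
python3 - <<'E'
from h import *
np.set_printoptions(precision=4,suppress=True)
o=ctrl.get_obs(); print(o['time_s'],o['eef_pos'],o['dq'],o['wrist_force'],o['torque'],o['opening']);print(R_tool())
R=R_tool();print('z ang',np.degrees(np.arctan2(R[1,2],R[0,2])))
P=vision.camera_params('wrist');a=snap('wrist','w11.png');np.save('P11.npy',P,allow_pickle=True)
c=snap('side','s11.png')
cv2.imwrite('pics/c11.png',np.hstack([cv2.resize(a,(400,300)),cv2.resize(c[130:280,180:380],(400,300),interpolation=cv2.INTER_CUBIC)])[:,:,::-1])
E
```

```text
15.15 [0.6142 0.0614 0.2037] [ 0.0202  0.0074  0.0039  0.0073 -0.003  -0.0024] [-0.1426 -0.3223 -1.0883] [ 0.0627 -0.003  -0.0049] 0.152078324113125
[[ 0.9989  0.0003  0.0468]
 [-0.0468 -0.0018  0.9989]
 [ 0.0004 -1.     -0.0018]]
z ang 87.31876842321802
```

View pics/c11.png

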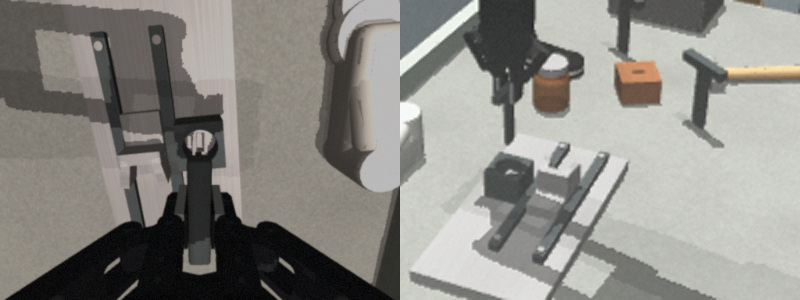

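>>> {"method": "apply_moves", "body": {
  "increments": [
    {"x":0.08,"y":1.5,"z":-0.3,"ax":0,"ay":0,"az":0,"grip":1},
    {"x":0.08,"y":3,"z":-0.3,"ax":0,"ay":0,"az":0,"grip":1},
    {"x":0.08,"y":4.5,"z":-0.3,"ax":0,"ay":0,"az":0,"grip":1},
    {"x":0.08,"y":5.4,"z":-0.3,"ax":0,"ay":0,"az":0,"grip":1},
    {"x":0.08,"y":5.4,"z":-0.3,"ax":0,"ay":0,"az":0,"grip":1}
  ]
}}

```text
time_s: 15.88
eef_pos: [0.6141, 0.0579, 0.1485]
eef_rot: [-0.706, 0.707, -0.018, 0.016]
wrist_force: [0.1, 0.5, -0.1]
opening: 0.151
```

```bash
python3 - <<'E'
from h import *
np.set_printoptions(precision=4,suppress=True)
o=ctrl.get_obs(); print(o['time_s'],o['eef_pos'],o['wrist_force'],o['torque'],o['opening']);print(R_tool())
P=vision.camera_params('wrist');a=snap('wrist','w12.png');np.save('P12.npy',P,allow_pickle=True)
b=snap('top','t12.png');c=snap('side','s12.png')
z=lambda i,x0,x1,y0,y1: cv2.resize(i[y0:y1,x0:x1],(400,300),interpolation=cv2.INTER_CUBIC)
cv2.imwrite('pics/c12.png',np.vstack([np.hstack([z(a,180,340,120,240),z(b,190,270,130,190)]),np.hstack([z(c,205,285,180,240),z(c,0,512,0,384)])])[:,:,::-1])
E
```

```text
15.875 [0.6141 0.0579 0.1485] [ 0.0838  0.4516 -0.1349] [-0.0106  0.0074 -0.0092] 0.15121308728432295
[[ 0.9989 -0.0019  0.0478]
 [-0.0478 -0.0012  0.9989]
 [-0.0019 -1.     -0.0013]]
```

View pics/c12.png

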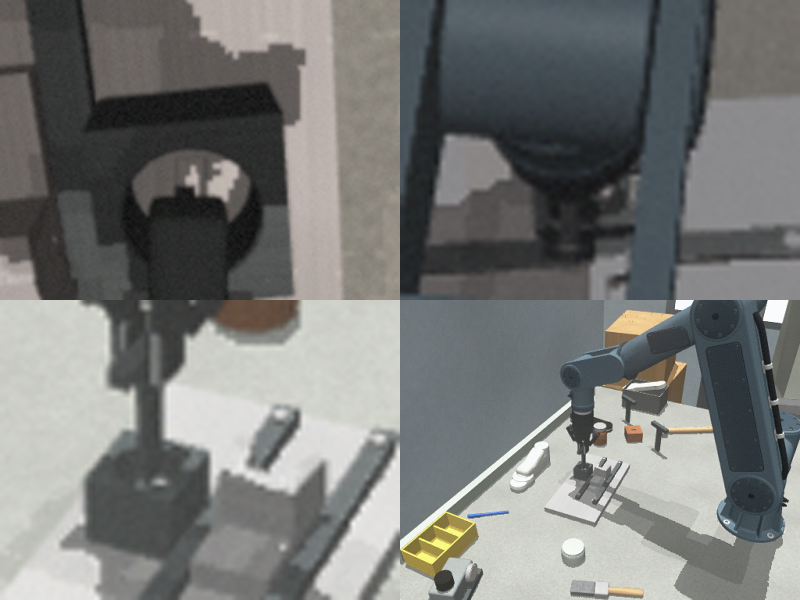

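>>> {"method": "apply_moves", "body": {
  "increments": [
    {"x":0.08,"y":0.4,"z":0.03,"ax":0,"ay":0,"az":0,"grip":1},
    {"x":0.08,"y":0.7,"z":0.03,"ax":0,"ay":0,"az":0,"grip":1},
    {"x":0.08,"y":0.9,"z":0.03,"ax":0,"ay":0,"az":0,"grip":1},
    {"x":0.08,"y":1.1,"z":0.03,"ax":0,"ay":0,"az":0,"grip":1},
    {"x":0.08,"y":1.2,"z":0.03,"ax":0,"ay":0,"az":0,"grip":1}
  ]
}}

```text
time_s: 16.65
eef_pos: [0.616, 0.0581, 0.1382]
eef_rot: [-0.706, 0.707, -0.016, 0.017]
wrist_force: [-0.2, -0.1, -1.1]
opening: 0.148
```

>>> {"method": "apply_moves", "body": {
  "increments": [
    {"x":-0.05,"y":0.25,"z":0.03,"ax":0,"ay":0,"az":0,"grip":1},
    {"x":-0.05,"y":0.5,"z":0.03,"ax":0,"ay":0,"az":0,"grip":1},
    {"x":-0.05,"y":0.65,"z":0.03,"ax":0,"ay":0,"az":0,"grip":1},
    {"x":-0.05,"y":0.75,"z":0.03,"ax":0,"ay":0,"az":0,"grip":1}
  ]
}}

```text
time_s: 17.15
eef_pos: [0.6154, 0.0588, 0.1305]
eef_rot: [-0.707, 0.707, -0.016, 0.017]
wrist_force: [-0.1, 0.9, -0.4]
opening: 0.153
```

>>> {"method": "apply_moves", "body": {
  "increments": [
    {"x":-0.02,"y":0.05,"z":0,"ax":0,"ay":0.15,"az":0,"grip":1},
    {"x":-0.03,"y":0.05,"z":0,"ax":0,"ay":0.3,"az":0,"grip":1},
    {"x":-0.05,"y":0.05,"z":0.01,"ax":0,"ay":0.45,"az":0,"grip":1},
    {"x":-0.06,"y":0.05,"z":0.02,"ax":0,"ay":0.6,"az":0,"grip":1},
    {"x":-0.08,"y":0.05,"z":0.03,"ax":0,"ay":0.75,"az":0,"grip":1}
  ]
}}

```text
time_s: 17.77
eef_pos: [0.6148, 0.0589, 0.1297]
eef_rot: [-0.651, 0.651, -0.275, 0.277]
wrist_force: [0.6, -0.3, -0.5]
opening: 0.148
```

```bash
python3 - <<'E'
from h import *
np.set_printoptions(precision=4,suppress=True)
o=ctrl.get_obs(); print(o['time_s'],o['eef_pos'],o['wrist_force'],o['torque'],o['opening'],o['q'])
R=R_tool();print('z ang',np.degrees(np.arctan2(R[1,2],R[0,2])),R[2])
E
```

```text
17.775 [0.6148 0.0589 0.1297] [ 0.5502 -0.3436 -0.5029] [ 0.0446 -0.3299  0.0953] 0.14815879461579076 [-0.0958  0.4079  1.5926 -0.0013  1.1396  0.7072]
z ang 44.02762782045221 [ 0.0019 -1.      0.0001]
```

>>> {"method": "apply_moves", "body": {
  "increments": [
    {"x":-0.01,"y":0,"z":0.01,"ax":0,"ay":0.1,"az":0,"grip":1},
    {"x":-0.01,"y":0,"z":0.01,"ax":0,"ay":0.2,"az":0,"grip":1},
    {"x":-0.01,"y":0,"z":0.01,"ax":0,"ay":0.2,"az":0,"grip":1}
  ]
}}

```text
time_s: 18.15
eef_pos: [0.6148, 0.0589, 0.1296]
eef_rot: [-0.62, 0.621, -0.339, 0.34]
wrist_force: [-0.8, 0.2, 1.1]
opening: 0.151
```

```bash
python3 - <<'E'
from h import *
np.set_printoptions(precision=4,suppress=True)
o=ctrl.get_obs(); print(o['time_s'],o['eef_pos'],o['wrist_force'],o['torque'],o['opening'],o['q'])
R=R_tool();print('z ang',np.degrees(np.arctan2(R[1,2],R[0,2])),R[2])
E
```

```text
18.15 [0.6148 0.0589 0.1296] [-0.7597  0.2301  1.1414] [ 0.0337 -0.1001  0.0232] 0.1513288526242078 [-0.0956  0.4081  1.5926 -0.0016  1.1394  0.9065]
z ang 32.62242774579938 [ 0.0021 -1.      0.0003]
```

>>> {"method": "apply_moves", "body": {
  "increments": [
    {"x":0,"y":0,"z":0,"ax":0,"ay":0.07,"az":0,"grip":1},
    {"x":0,"y":0,"z":0,"ax":0,"ay":0.14,"az":0,"grip":1}
  ]
}}

```text
time_s: 18.4
eef_pos: [0.6148, 0.0588, 0.1296]
eef_rot: [-0.595, 0.595, -0.381, 0.383]
wrist_force: [-0.5, 0.9, 1.4]
opening: 0.149
```

```bash
python3 - <<'E'
from h import *
np.set_printoptions(precision=4,suppress=True)
for i in range(2):
    o=ctrl.get_obs(); print(o['time_s'],o['eef_pos'],o['wrist_force'],o['torque'],o['opening'],o['q'][5]); a=snap('wrist','w13.png')
R=R_tool();print('z ang',np.degrees(np.arctan2(R[1,2],R[0,2])),R[2])
cv2.imwrite('pics/w13z.png',cv2.resize(a[120:384,120:400],None,fx=2.2,fy=2.2,interpolation=cv2.INTER_CUBIC)[:,:,::-1])
E
```

```text
18.4 [0.6148 0.0588 0.1296] [-0.4877  0.9169  1.4496] [0.0198 0.0433 0.2202] 0.14917294391283092 1.0460540742355735
18.45 [0.6148 0.0589 0.1296] [0.0476 1.2574 1.0595] [ 0.0523 -0.0023  0.1464] 0.15512118654549445 1.048814461838866
z ang 24.70532050746514 [ 0.0021 -1.      0.0004]
```

View pics/w13z.png

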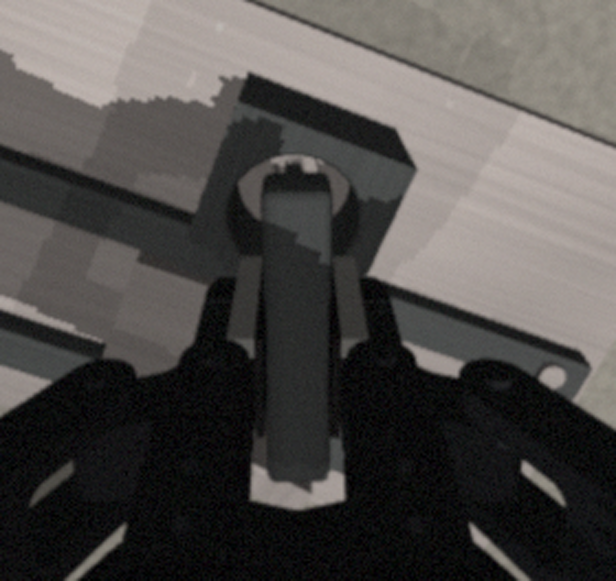

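>>> {"method": "apply_moves", "body": {
  "increments": [
    {"x":0,"y":0,"z":0,"ax":0,"ay":0.05,"az":0,"grip":1},
    {"x":0,"y":0,"z":0,"ax":0,"ay":0.1,"az":0,"grip":1},
    {"x":0,"y":0,"z":0,"ax":0,"ay":0.1,"az":0,"grip":1}
  ]
}}

```text
time_s: 18.88
eef_pos: [0.6149, 0.0589, 0.1296]
eef_rot: [-0.576, 0.577, -0.409, 0.411]
wrist_force: [-0.1, 1.0, 0.7]
opening: 0.149
```

```bash
python3 - <<'E'
from h import *
np.set_printoptions(precision=4,suppress=True)
for i in range(4):
    o=ctrl.get_obs(); print(o['time_s'],o['wrist_force'],o['torque'],o['opening'],o['q'][5],o['joint_efforts'][5]); a=vision.camera('wrist')
R=R_tool();print('z ang',np.degrees(np.arctan2(R[1,2],R[0,2])),R[2])
cv2.imwrite('pics/w14.png',cv2.resize(a[120:384,120:400],None,fx=2.2,fy=2.2,interpolation=cv2.INTER_CUBIC)[:,:,::-1])
E
```

```text
18.875 [-0.1453  1.0355  0.6859] [ 0.0693 -0.0607  0.5193] 0.14904684621731326 1.1414677575292653 0.7924697734415531
18.925 [0.3435 0.7268 1.3478] [ 0.0825 -0.0472  0.569 ] 0.15284467229369944 1.1415411429577809 0.6159756146371365
18.975 [-0.9902  0.3134  0.8288] [ 0.1155 -0.0087  0.5571] 0.1497929462360273 1.1420341797850995 0.555768795311451
19.025 [0.8954 0.1071 0.4363] [ 0.1123 -0.0468  0.6246] 0.1488519644799547 1.1426112244524544 0.5424016155302525
z ang 19.07718843516775 [ 0.0022 -1.      0.0007]
```

View pics/w14.png

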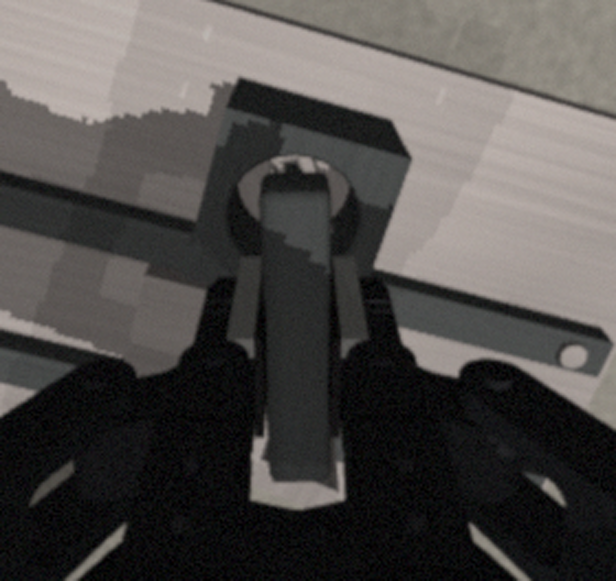

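>>> {"method": "apply_moves", "body": {
  "increments": [
    {"x":0,"y":0,"z":0,"ax":0,"ay":-0.05,"az":0,"grip":1},
    {"x":0,"y":0,"z":0,"ax":0,"ay":-0.05,"az":0,"grip":1}
  ]
}}

```text
time_s: 19.32
eef_pos: [0.6149, 0.0589, 0.1296]
eef_rot: [-0.586, 0.586, -0.395, 0.396]
wrist_force: [-0.1, 1.2, 1.3]
opening: 0.152
```

```bash
python3 - <<'E'
from h import *
np.set_printoptions(precision=4,suppress=True)
for i in range(3):
    o=ctrl.get_obs(); print(o['time_s'],o['wrist_force'],o['torque'],o['q'][5],o['eef_pos']); a=vision.camera('wrist')
E
```

```text
19.325 [-0.1311  1.1672  1.3034] [ 0.1499 -0.075   0.3248] 1.0928623648478466 [0.6149 0.0589 0.1296]
19.375 [0.7202 0.0331 0.3835] [ 0.1494 -0.0355  0.2918] 1.0935461353875953 [0.6149 0.0589 0.1296]
19.425 [-0.0719  1.6463  0.5155] [ 0.1561 -0.0166  0.3011] 1.0936618076815277 [0.6149 0.0589 0.1296]
```

>>> {"method": "apply_moves", "body": {
  "increments": [
    {"x":0,"y":0,"z":0,"ax":0,"ay":-0.05,"az":0,"grip":1},
    {"x":0,"y":0,"z":0,"ax":0,"ay":-0.05,"az":0,"grip":0.8},
    {"x":0,"y":0,"z":0,"ax":0,"ay":-0.05,"az":0,"grip":0.5},
    {"x":0,"y":0,"z":0,"ax":0,"ay":-0.05,"az":0,"grip":0.3},
    {"x":0,"y":0,"z":0,"ax":0,"ay":-0.05,"az":0,"grip":0.3},
    {"x":0,"y":0,"z":0,"ax":0,"ay":-0.05,"az":0,"grip":0.3}
  ]
}}

```text
time_s: 20.23
eef_pos: [0.6149, 0.0589, 0.1296]
eef_rot: [-0.595, 0.596, -0.38, 0.382]
wrist_force: [-0.4, -0.6, -0.7]
opening: 0.699
```

```bash
python3 - <<'E'
from h import *
np.set_printoptions(precision=4,suppress=True)
o=ctrl.get_obs(); print(o['time_s'],o['wrist_force'],o['torque'],o['opening'],o['eef_pos']); a=snap('wrist','w15.png');c=snap('side','s15.png')
cv2.imwrite('pics/c15.png',np.hstack([cv2.resize(a,(400,300)),cv2.resize(c[180:240,205:285],(400,300),interpolation=cv2.INTER_CUBIC)])[:,:,::-1])
E
```

```text
20.225 [-0.4344 -0.6404 -0.6561] [-0.0139  0.0246  0.0309] 0.6985590963353411 [0.6149 0.0589 0.1296]
```

View pics/c15.png

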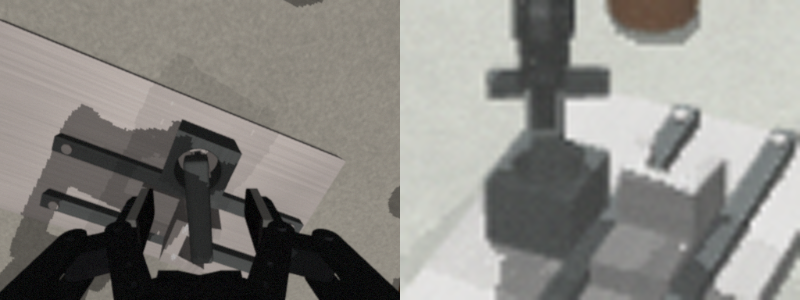

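>>> {"method": "apply_moves", "body": {
  "increments": [
    {"x":0,"y":0,"z":0,"ax":0,"ay":0,"az":0,"grip":0.15},
    {"x":0,"y":-2,"z":0,"ax":0,"ay":0,"az":0,"grip":0.1},
    {"x":0,"y":-5,"z":0,"ax":0,"ay":0,"az":0,"grip":0},
    {"x":0,"y":-9,"z":0,"ax":0,"ay":0,"az":0,"grip":0},
    {"x":-1,"y":-12,"z":-5,"ax":0,"ay":0,"az":0,"grip":0},
    {"x":-2,"y":-12,"z":-8,"ax":0,"ay":0,"az":0,"grip":0},
    {"x":-2,"y":-12,"z":-8,"ax":0,"ay":0,"az":0,"grip":0}
  ]
}}

```text
time_s: 21.2
eef_pos: [0.5327, 0.0438, 0.2515]
eef_rot: [0.596, -0.595, 0.38, -0.383]
wrist_force: [-0.2, 0.4, -0.3]
opening: 0.997
```

```bash
python3 - <<'E'
from h import *
np.set_printoptions(precision=4,suppress=True)
o=ctrl.get_obs(); print(o['time_s'],o['wrist_force'],o['opening'],o['eef_pos']); P=vision.camera_params('wrist');a=snap('wrist','w16.png');b=snap('top','t16.png');c=snap('side','s16.png');np.save('P16.npy',P,allow_pickle=True)
z=lambda i,x0,x1,y0,y1: cv2.resize(i[y0:y1,x0:x1],(400,300),interpolation=cv2.INTER_CUBIC)
cv2.imwrite('pics/c16.png',np.vstack([np.hstack([z(a,0,512,0,384),z(a,180,340,60,180)]),np.hstack([z(c,205,285,180,240),z(c,0,512,0,384)])])[:,:,::-1])
print(proj('wrist',[.615,.06,.128],P))
for q in ['stop_rear','stop_pin','key_grip','key_tip']:
    for n in ['side','wrist']: print(q,n,[(np.round(r['xy'],1).tolist(),round(r['p'],2)) for r in pinpoint(n,q)][:3])
print('jar',[proj('side',[.6761,-.2148,0])],pinpoint('side','jar')[:1],pinpoint('side','tin')[:1])
E
```

```text
21.2 [-0.1864  0.3839 -0.345 ] 0.9973387534541404 [0.5327 0.0438 0.2515]
[279.5335  91.4777]
stop_rear side [([248.5, 237.3], 0.78)]
stop_rear wrist [([216.2, 136.0], 0.79)]
stop_pin side [([259.6, 228.6], 0.76)]
stop_pin wrist [([269.4, 155.8], 0.69)]
key_grip side [([293.5, 130.8], 0.71), ([332.1, 162.3], 0.69), ([234.5, 195.8], 0.56)]
key_grip wrist [([280.9, 91.5], 0.92)]
key_tip side [([238.8, 221.5], 0.83), ([328.9, 191.9], 0.77), ([249.6, 239.8], 0.65)]
key_tip wrist [([272.7, 90.4], 0.87)]
jar [array([254.3362, 180.799 ])] [{'xy': [254.4, 182.1], 'p': 0.88}] [{'xy': [220.0, 326.7], 'p': 0.9}]
```

View pics/c16.png

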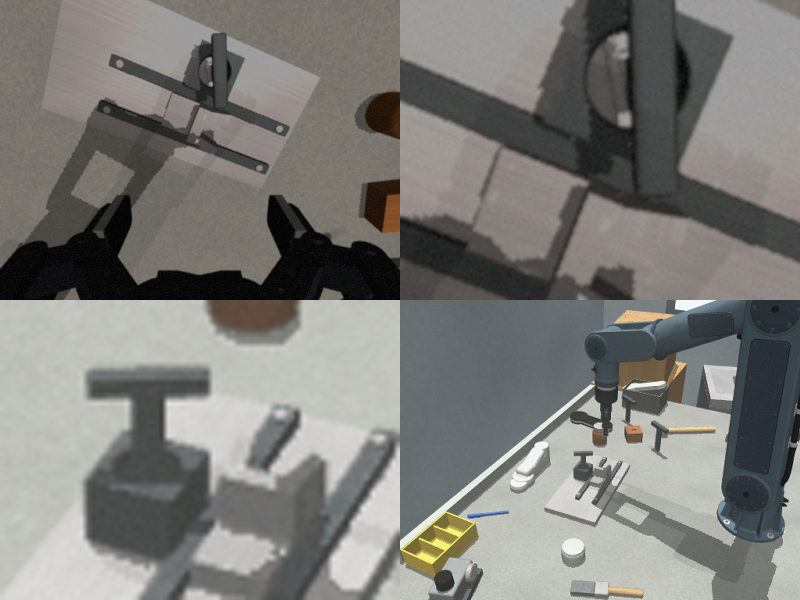

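```bash
python3 - <<'E'
from h import *
np.set_printoptions(precision=4,suppress=True)
P=np.load('P16.npy',allow_pickle=True).item()
a=cv2.imread('pics/w16.png'); x0,y0=230,30
cv2.imwrite('pics/w16z.png',cv2.resize(a[y0:y0+120,x0:x0+120],None,fx=5,fy=5,interpolation=cv2.INTER_CUBIC))
E
```

```text
(no output)
```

View pics/w16z.png

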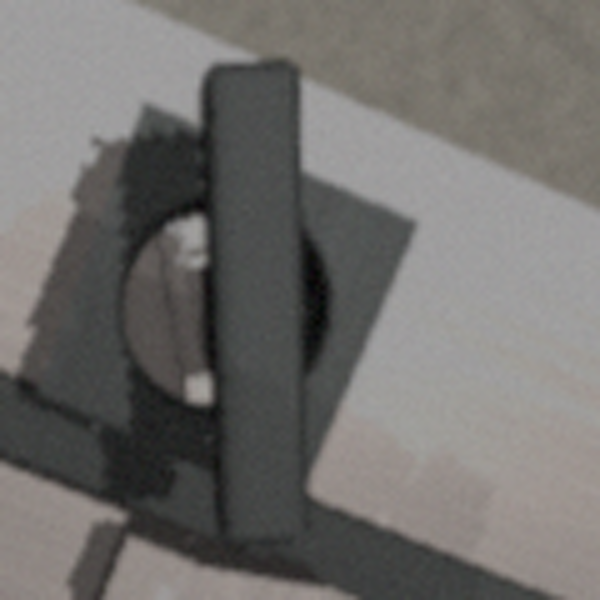

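```bash
python3 - <<'E'
from h import *
np.set_printoptions(precision=4,suppress=True)
P=np.load('P16.npy',allow_pickle=True).item()
f=lambda p,z: at_z('wrist',(230+p[0]/5-.4,30+p[1]/5-.4),z,P)
t,b=f((255,65),.128),f((263,538),.128);d=t-b
print((t+b)/2,np.linalg.norm(d),np.degrees(np.arctan2(d[1],d[0])))
# boss right edge and bore centre, plate edge direction
e=f((418,220),.063)-f((310,490),.063);print('boss edge',np.degrees(np.arctan2(e[1],e[0])))
e=f((600,210),.018)-f((130,0),.018);print('plate edge',np.degrees(np.arctan2(e[1],e[0])))
C,_=ray('wrist',(0,0),P)
print('side',tri('side',(0,0),'top',(0,0)) and None)
# key_grip from side & wrist
c1,d1=ray('side',(234.5,195.8));c2,d2=ray('wrist',(280.9,91.5),P)
d1/=np.linalg.norm(d1);d2/=np.linalg.norm(d2);s=np.linalg.lstsq(np.c_[d1,-d2],c2-c1,rcond=None)[0];print(c1+s[0]*d1,c2+s[1]*d2)
E
```

```text
[0.6152 0.0585 0.128 ] 0.06740218702741227 27.385597611374614
boss edge 4.539551006590283
plate edge -86.95281375745924
side None
[0.6122 0.0567 0.1211] [0.6157 0.0585 0.1211]
```

```bash
python3 - <<'E'
from h import *
P=np.load('P16.npy',allow_pickle=True).item()
print('pin',at_z('wrist',(269.4,155.8),.010,P),'rear',at_z('wrist',(216.2,136.0),.018,P))
print(ctrl.get_obs()['time_s'],abs(ctrl.get_obs()['dq']).max()); print(ticket.hand_in())
E
```

```text
pin [0.54900888 0.03018188 0.01      ] rear [0.54546464 0.09645314 0.018     ]
21.85 0.003805381725479411
the job is handed in; nothing more can be done
None
```

The job is handed in at 21.85 s, well under the 64 s limit; no verdict was reported. My last checks suggest every step was met.

- **Stop:** I pushed it along the channel, low on its rear face, with the closed fingers tilted forward. The push force fell from about 5 N to 0 when the pin reached the hole. The pictures then showed the stop flat, with the pin within about 3 mm of where I had measured the hole. That is an image reading, not a direct measurement of pin depth, and I did not push again to test it.
- **Key:** I lifted it out of its block and put it about 10 mm into the screw slot with no contact force. I then turned it clockwise about 1.2 rad until the moment settled at about 0.57 N m, roughly ten times the stated friction, which I read as the hard stop. I eased back within the play before letting go.
- **After release:** the key stands upright, with its handle about 121 mm up, which puts the tip about 12 mm down in the slot. The handle angle corresponds to about 1.14 rad from the guide line. Less the play, that fits the screw being at its 1.0 stop, but I could not read the screw joint itself.
- **Jar, tin and robot:** the jar and tin show within about 2 pixels of their first positions in the side view. The arm is at rest above the scene and touches nothing.

One check disagreed slightly: the side and wrist cameras differed by about 4 mm on the handle position. I trusted the wrist camera, which matched the measured socket.

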